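# Fish the bottle opener out from between two tills

### The arm

A 7-joint arm with a two-finger parallel gripper is mounted at the origin on the work surface. World frame = base frame: x ahead of the robot, y to its left, z up, the work surface at z = 0. Lengths are in mm, angles in rad, forces in N, time in s.
With the tool pointing down it reaches from about 400 to 850 mm from the base axis. Payload 6.9 kg.
Tool frame: the origin (TCP) lies at the very end of the fingers, on their centre line; the grasp point (between the pads) lies 19 mm behind it; z points along the fingers, y is the line along which they close (so a half turn about z gives the same grasp; the last joint's range is limited). The gripper opens to 85 mm and grips with 20 to 120 N. Pads are 22 mm wide; open, the fingers measure 114 mm over their backs; the gripper's body (76 mm by 85 mm) begins 54 mm behind the grasp point. The pads swing forward as they close: fully open they stand 13 mm farther back than shut.
Start: joints at [-1.042, 0.507, -0.238, 1.5, 0.126, 1.149, -0.155], TCP at [257.034, 569.689, 231.275] pointing down, gripper open.
Joint ranges: [-3.08, 3.08], [-0.24, 2.05], [-1.43, 1.35], [0, 2.5], [-1.52, 4.66], [0.17, 1.96], [-2.89, 2.89]. Speed limits (rad/s): [2.39, 2.39, 3.14, 3.14, 3.14, 3.14, 3.14].

### API

Orientations are given as [roll, pitch, yaw] about the fixed x, y, z axes, in that order (R = Rz(yaw) Ry(pitch) Rx(roll)).
In Python, from rig import ctrl gives the robot as it stands. The module is installed in compiled form; this text tells all that it offers.
- The arm moves only by the tool play_rows, never from a script. Its argument "increments" is a list of rows, each a list of 7 numbers: the shift along the world's x, y, z in m, then the turn, a rotation vector about the world's x, y, z in degrees, then the finger opening in m, from 0 to 0.0854. A call has exactly 5 rows; each row shifts and turns the commanded pose from where the row before left it; what a row does not reach is not made up. A row lasts 1/10 s, in which the tool goes at most 50 mm and 8.59 degrees, less where a joint would pass 70% of its speed; a pose out of reach is approached as far as the arm can. A call with a gripper value outside its range is refused whole. The fingers move at their own pace and stop on an object; "grip_force" is the grip in N (left out, the last holds). Time passes only in rows, so rows that do not move let the fingers close, or fill a call up. It gives the time, the measured TCP pose, the force, the opening and the grip force at its end, in the units of the state.
- ctrl.get_state(): the state, without advancing time (a new reading comes with each control period).
- ctrl.camera(name): name is "side" or "top" or "wrist"; returns the picture (400x640x3 uint8, red, green, blue); there is no depth.
- ctrl.calibration(name): a dict with "mtx" (3x3 intrinsics, pixels), "cam_to_world" (4x4, takes a point from camera to world coordinates). Camera axes: x right, y down, z forward; pixel columns grow to the right and rows downward; lengths in mm; the calibration is good to about 2 mm. A picture is of the moment at which its call begins: read the wrist's pose just before it. calibration takes no time and is no camera call; for the wrist camera it gives the pose at the moment of the call.
- ctrl.sign_off(): hands the job in; it is judged then, once.
Trained networks look in the newest picture that a camera, given by its name, has taken for a name from the list of things; names that differ only in an ending like _2 or _b are one class to them, and where a whole thing is asked for, a point or a joint stands for the part that bears it (a point fixed in the world has none). Each returns a list of dicts, best first, with "p" (0 to 1); they miss things now and then, are a little off and sometimes report something else, mostly with a low value. They report only what shows in the picture. A call takes as long as a camera call. They do not tell look-alikes from the thing itself.
- ctrl.recognise(name, camera): "location" ([row, column] in pixels, amid what is visible of it).
- ctrl.outline_of(name, camera): "region" (400x640 bool, what is visible of it) and "location" ([row, column] in pixels, amid what is visible of it).
The state is a dict: "clock": time; "joints": joint angles; "qd": joint speeds; "effort": joint torques, N m; "eef_pos": TCP position; "orientation": TCP orientation; "force": force on the tool from outside, world axes, zero at the start; "wrist_torque": the same for the moment, N m; "finger_gap": opening from 0.0 (shut) to 1.0 (fully open); "grip_force": force on a finger pad.
Only numpy, scipy, OpenCV 4.12 (cv2) and the standard library are available. Lean on these libraries where they do the work, as an engineer would, in place of code of your own. Each camera call takes 0.05 s, during which the arm holds its last target. There are 200 camera calls.

### The job

The steel bottle opener has dropped into the narrow gap between the two tills. With the bent rod, and not with your fingers, draw it out of the front of the gap until all of it lies flat on the open counter in front of the tills, then lay the rod back on the plinth as you found it, its bent leg hanging down over the front. Leave the beer bottle, the coin tray and the card reader where they stand.

Things in the scene. Friction and masses are not known exactly. Their poses are not given: they have to be found in the camera images.
- gap_mouth (a point): Middle of the gap's front opening, on the counter. The gap (64 mm wide, 360 deep, open above and at both ends) runs back between two fixed black tills, each 340 wide, 105 high, fronts level. Axes: x into the gap, y to the left till, z up. A receipt printer stands on the left till at x 160 to 335, y from 220 on, up to z = 220. All that is on the tills moves with this point.
- plinth_edge (a point): Middle of the top front edge of the fixed flat steel plinth on the right till, at z = 145, flush with the till's front. The plinth is 40 mm high, 260 wide (y), 355 deep; its left side is 80 right of the gap. Axes as gap_mouth. The rod's place is on its top, by this edge. A touch screen 250 wide stands on it, from 210 behind this edge, up to z = 370.
- opener_loop (a point): Centre of the finger loop of the steel bottle opener (about 90 g), which lies flat in the gap, loop towards the mouth. The loop is a closed flat ring of 9 mm round bar: 50 outside, 32 clear inside, 9 high; this point is 4.5 above its underside. Axes: x from loop to tail, z up. The blade, 30 wide and 5 thick, ends 90 from this point; 115 long in all.
- opener_tail (a point): Tip of the opener's blade, the end farthest from its loop, 90 from the loop's centre; axes as opener_loop.
- rod_grip (a point): Where to grasp the bent rod: in its wooden handle, half-way up. The handle, 120 long, 22 wide (y), 32 high, reaches 45 to -x and 75 to +x of this point. A steel rod 8 thick leaves its -x end and 70 from this point bends square down (-z) into a leg ending 154 below. At the start the handle lies on the plinth (underside z = 145). About 170 g, balanced some 20 nearer the leg.
- rod_tip (a point): Centre of the flat lower end of the bent rod's leg (8 thick, upright), 70 along -x and 154 below rod_grip; axes as rod_grip. At the start it hangs just before the tills' front, 7 above the counter.
- rod: The whole bent rod; origin on the underside of the handle, 5 along +x from rod_grip; axes as rod_grip.
- opener: The whole bottle opener; origin on its underside, under the loop's centre; axes as opener_loop.
- beer: Standing beer bottle of green glass, 62 across and 220 high, on the counter before the left till; origin under its middle. Leave it alone.
- coin_tray: Open black coin tray with six compartments, 120 (x) by 200 (y) by 45 high, on the counter before the right till; origin under its middle. Leave it alone.
- card_reader: Grey card reader lying on the counter before the left till beyond the bottle, 160 (x) by 75 (y) by 33 high; origin under its middle. Leave it alone.
There are look-alikes about, which are no part of the job. What is shaped like the rod but blue is not meant.

How it is judged:
By the outcome, as a careful person would: the job done as asked, in the order asked, and still so for the second after the job is handed in, with the robot touching nothing.
It also fails if it takes over 54 s, if anything falls off the work surface, if the arm or the gripper's body presses on something with over 40 N, if the wrist force passes 120 N, or if a joint passes its speed limit or range.

## Working session

There is one attempt and no reset: what is moved stays moved. The work goes in short steps, Python scripts to look and compute and a tool call to move; the robot and the scene stay as the last step left them, time stands still between calls to the robot, and variables do not carry over. Pictures are saved under pics/ and viewed, at most 12 in all, crops included, and the job is handed in when it is done.

Besides the shell and the picture viewer there is one more tool, called after ">>>" as name([rows], argument=value, ...), one row to a line, values as JSON. play_rows: Moves the arm, as the interface text tells. Its arguments: {"type":"object","properties":{"increments":{"type":"array","items":{"type":"array","items":{"type":"number"}}},"grip_force":{"type":"number"}},"required":["increments"]}

```bash
mkdir -p pics; cat > h.py <<'E'
from rig import ctrl
import numpy as np, cv2
def snap(c,f=None):
    im=np.asarray(ctrl.camera(c)); 
    if f: cv2.imwrite('pics/'+f,im[:,:,::-1])
    return im
def ray(c,rc,cal=None):
    k=cal or ctrl.calibration(c); T=np.array(k['cam_to_world']); d=np.linalg.inv(np.array(k['mtx']))@[rc[1],rc[0],1.]
    return T[:3,3],T[:3,:3]@d
def onz(c,rc,z,cal=None):
    o,d=ray(c,rc,cal); return (o+d*(z-o[2])/d[2])
def proj(c,P,cal=None):
    k=cal or ctrl.calibration(c); T=np.linalg.inv(np.array(k['cam_to_world'])); q=np.array(k['mtx'])@(T[:3,:3]@np.asarray(P,float)+T[:3,3]); return [q[1]/q[2],q[0]/q[2]]
def tri(r1,r2):
    (a,d),(b,e)=r1,r2; s=np.linalg.lstsq(np.c_[d,-e],b-a,rcond=None)[0]; p,q=a+s[0]*d,b+s[1]*e
    return (p+q)/2,np.linalg.norm(p-q)
E
python3 - <<'E'
from h import *
np.set_printoptions(precision=1,suppress=True)
a=snap('side');b=snap('top')
cv2.imwrite('pics/both.png',cv2.resize(np.vstack([a,b])[:,:,::-1],(480,600)))
cv2.imwrite('pics/top0.png',b[:,:,::-1]);cv2.imwrite('pics/side0.png',a[:,:,::-1])
for c in('side','top'):
    k=ctrl.calibration(c);print(c,np.array(k['cam_to_world'])[:3,3],np.array(k['cam_to_world'])[:3,2])
    for n in['gap_mouth','plinth_edge','opener_loop','opener_tail','rod_grip','rod_tip','beer','coin_tray','card_reader']:
        print(n,[(round(float(r['p']),2),np.round(r['location']).tolist()) for r in ctrl.recognise(n,c)[:3]])
s=ctrl.get_state();print(s['clock'],s['eef_pos'],s['orientation'],s['force'],s['finger_gap'])
E
```

```text
side [-382.3 -921.3 1238.5] [ 0.5  0.5 -0.7]
gap_mouth [(0.85, [173.0, 387.0])]
plinth_edge [(0.56, [172.0, 386.0])]
opener_loop []
opener_tail []
rod_grip [(0.85, [194.0, 371.0]), (0.65, [307.0, 322.0]), (0.61, [304.0, 429.0])]
rod_tip [(0.93, [307.0, 320.0]), (0.87, [300.0, 431.0]), (0.69, [192.0, 372.0])]
beer [(0.75, [183.0, 276.0])]
coin_tray [(0.76, [264.0, 353.0])]
card_reader [(0.91, [188.0, 248.0]), (0.71, [190.0, 371.0])]
top [ 276.8  -15.5 1461.7] [ 0.1 -0.  -1. ]
gap_mouth [(0.97, [115.0, 339.0])]
plinth_edge [(0.69, [114.0, 342.0])]
opener_loop [(0.67, [151.0, 322.0]), (0.5, [151.0, 374.0])]
opener_tail [(0.71, [148.0, 324.0])]
rod_grip [(0.97, [284.0, 409.0]), (0.94, [149.0, 373.0]), (0.76, [207.0, 475.0])]
rod_tip [(0.93, [153.0, 374.0]), (0.68, [204.0, 474.0]), (0.57, [283.0, 408.0])]
beer [(0.78, [206.0, 262.0])]
coin_tray []
card_reader [(0.72, [216.0, 224.0])]
1.0 [257.  569.7 231.3] [-3.1 -0.   2.7] [-0.2 -0.2  0.4] 1.0010028352530935
```

View pics/top0.png

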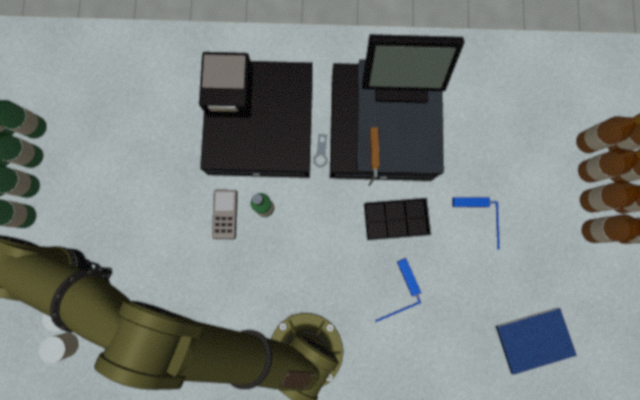

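View pics/side0.png

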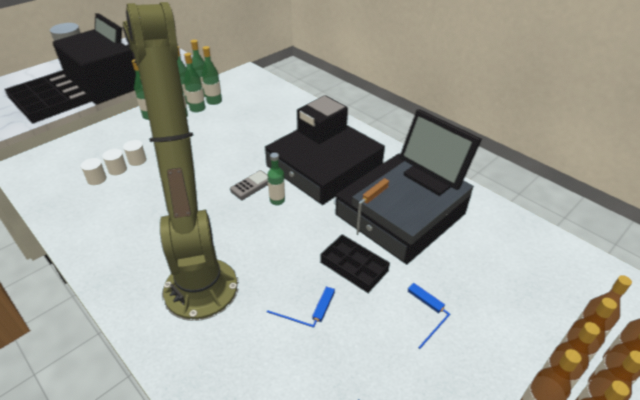

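```bash
python3 - <<'E'
import cv2
t=cv2.imread('pics/top0.png')[110:200,295:415]; s=cv2.imread('pics/side0.png')[160:250,330:450]
import numpy as np
cv2.imwrite('pics/crop.png',np.hstack([cv2.resize(t,(400,300),interpolation=2),cv2.resize(s,(400,300),interpolation=2)]))
E
python3 - <<'E'
from h import *
np.set_printoptions(precision=1,suppress=True)
for n,rc,z in[('Lfront right top corner',(177,311),105),('L back right',(62,312),105),('L front left',(170,202),105),('R front left',(177,331),105),('R back left',(65,332),105),('Rplinth front left',(177,359),145),('plinth fr right',(173,443),145),('loop',(159,321),4.5),('tail',(135,323),4.5),
 ('handle near',(168,376),161),('handle far',(127,375),161),('tip',(184,371),7),('beer',(206,262),110),('tray nl',(240,368),45),('tray fl',(204,364),45),('tray fr',(199,428),45)]:
    print(n,onz('top',rc,z))
E
```

```text
Lfront right top corner [532.6  -2.8 105. ]
L back right [906.7   4.2 105. ]
L front left [545.5 333.5 105. ]
R front left [534.3 -64.4 105. ]
R back left [898.5 -60.1 105. ]
Rplinth front left [ 528.9 -146.8  145. ]
plinth fr right [ 547.9 -398.8  145. ]
loop [613.3 -33.5   4.5]
tail [695.9 -38.2   4.5]
handle near [ 554.4 -195.3  161. ]
handle far [ 680.  -191.5  161. ]
tip [ 532.9 -200.4    7. ]
beer [438.1 143.5 110. ]
tray nl [ 346.7 -187.6   45. ]
tray fl [ 460.9 -173.8   45. ]
tray fr [ 482.4 -378.5   45. ]
```

View pics/crop.png

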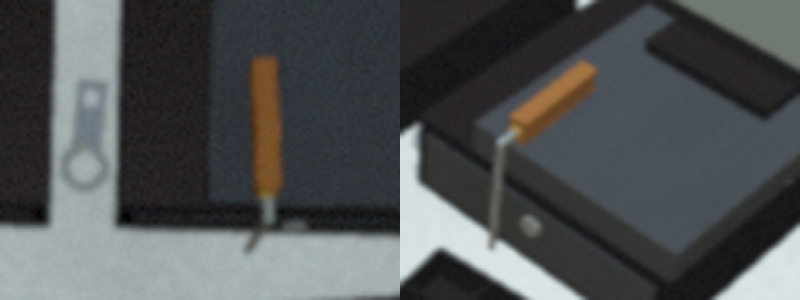

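The crop shows the opener in the gap: loop at top-view (320,160), blade end at (323,134). Three things look like the rod. The orange-handled one at top (375,148) has its leg hanging over the plinth front, so it fits the description. The blue ones at (409,283) and (475,205) are look-alikes.

```bash
python3 -c "
from h import *
s=ctrl.get_state();print(s['clock'],s['orientation'],s['joints'])"
```

```text
1.0 [-3.14158645e+00 -2.76634302e-05  2.71773541e+00] [-1.04148531  0.50750082 -0.23758995  1.50017186  0.12567796  1.1489002
 -0.15480146]
```

>>> play_rows([
  [0,0,0.05,0,0,0,0.0854],
  [0,0,0.05,0,0,0,0.0854],
  [0.02,-0.045,0,0,0,0,0.0854],
  [0.02,-0.045,0,0,0,0,0.0854],
  [0.02,-0.045,0,0,0,0,0.0854],
])

```text
clock: 1.5
eef_pos: [317.5, 433.3, 331.6]
orientation: [3.141, 0.0, 2.719]
force: [2.4, -0.4, -0.7]
finger_gap: 1.003
grip_force: 0.0
```

>>> play_rows([
  [0.02,-0.045,0,0,0,5.2,0.0854],
  [0.02,-0.045,0,0,0,5.2,0.0854],
  [0.02,-0.045,0,0,0,5.2,0.0854],
  [0.02,-0.045,0,0,0,5.2,0.0854],
  [0.02,-0.045,0,0,0,5.2,0.0854],
])

```text
clock: 2.0
eef_pos: [417.5, 207.8, 331.6]
orientation: [3.141, 0.001, -3.108]
force: [0.3, -0.2, -0.2]
finger_gap: 0.999
grip_force: 0.0
```

>>> play_rows([
  [0.02,-0.045,0,0,0,0,0.0854],
  [0.02,-0.045,0,0,0,0,0.0854],
  [0.02,-0.045,0,0,0,0,0.0854],
  [0.02,-0.045,0,0,0,0,0.0854],
  [0.02,-0.045,0,0,0,0,0.0854],
])

```text
clock: 2.5
eef_pos: [517.5, -17.2, 331.6]
orientation: [-3.142, 0.001, -3.111]
force: [0.7, 0.6, 0.9]
finger_gap: 1.002
grip_force: 0.0
```

>>> play_rows([
  [0.02,-0.045,0,0,0,0,0.0854],
  [0.02,-0.045,0,0,0,0,0.0854],
  [0.02,-0.045,0,0,0,0,0.0854],
  [0.02,-0.045,0,0,0,0,0.0854],
  [0,0,0,0,0,0,0.0854],
])

```text
clock: 3.0
eef_pos: [597.2, -203.4, 329.6]
orientation: [-3.137, -0.002, -3.121]
force: [-0.7, -0.7, -0.8]
finger_gap: 0.996
grip_force: 0.0
```

```bash
python3 - <<'E'
from h import *
np.set_printoptions(precision=1,suppress=True)
s=ctrl.get_state();print(s['clock'],s['eef_pos'],s['orientation'],s['joints'])
k=ctrl.calibration('wrist');a=snap('wrist','w1.png');print(np.array(k['cam_to_world']))
for n,z in[('rod_grip',161),('rod_tip',7),('opener_loop',4.5),('opener_tail',4.5),('gap_mouth',0),('plinth_edge',145)]:
    print(n,[(round(float(r['p']),2),np.round(r['location']),onz('wrist',r['location'],z,k)) for r in ctrl.recognise(n,'wrist')[:2]])
E
```

```text
3.0 [ 597.2 -203.4  329.6] [-3.1 -0.  -3.1] [ 0.3  0.5  0.1  1.3 -0.   1.4  1.9]
[[  -0.     1.     0.3  522.9]
 [   1.     0.     0.  -206.2]
 [  -0.     0.3   -1.   472.1]
 [   0.     0.     0.     1. ]]
rod_grip [(0.9, array([187., 334.]), array([ 608.1, -194. ,  161. ])), (0.67, array([ 79., 104.]), array([ 496.6, -438.1,  161. ]))]
rod_tip [(0.65, array([189., 336.]), array([ 653.6, -185. ,    7. ])), (0.62, array([ 80., 104.]), array([ 483.7, -553.3,    7. ]))]
opener_loop []
opener_tail [(0.55, array([177., 433.]), array([628.1, -17.8,   4.5]))]
gap_mouth [(0.8, array([228., 396.]), array([727.6, -71. ,   0. ])), (0.28, array([ 56., 590.]), array([434.3, 199.6,  -0. ]))]
plinth_edge [(0.63, array([224., 398.]), array([ 659.2, -110.4,  145. ])), (0.51, array([191., 337.]), array([ 616.6, -189.1,  145. ]))]
```

View pics/w1.png

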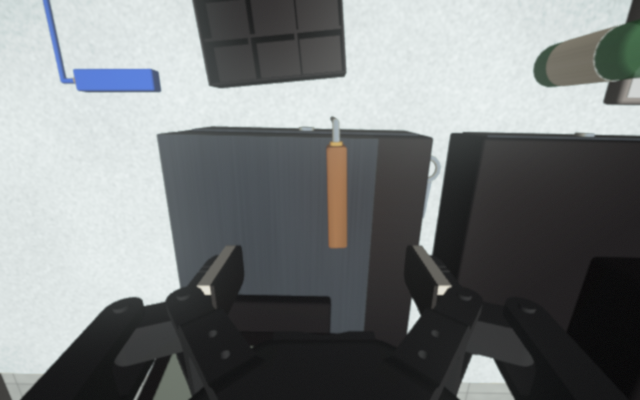

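The wrist view shows the handle from (337,146) to (338,247), with the leg at (334,120). The loop is partly visible at (433,165), and the gap edges are at columns 432 and 452, row 136.

```bash
python3 - <<'E'
from h import *
np.set_printoptions(precision=1,suppress=True)
k=ctrl.calibration('wrist')
for n,rc,z in[('hn',(146,337),177),('hf',(247,338),169),('hfL',(247,348),177),('hfR',(247,329),177),('bend',(122,334),161),('R gap front',(136,432.5),105),('L gap front',(134,451),105),('plinth fl',(138,378),145),('plinth far',(330,364),145),('rtill fr',(133,159),145),('loop',(167,432),4.5)]:
    print(n,onz('wrist',rc,z,k))
E
```

```text
hn [ 558.8 -182.7  177. ]
hf [ 682.5 -175.4  169. ]
hfL [ 677.9 -164.   177. ]
hfR [ 678.6 -186.7  177. ]
bend [ 534.8 -186.4  161. ]
R gap front [550.6 -54.6 105. ]
L gap front [547.2 -30.8 105. ]
plinth fl [ 551.9 -133.6  145. ]
plinth far [ 829.3 -128.9  145. ]
rtill fr [ 554.4 -389.   145. ]
loop [610.4  -8.6   4.5]
```

```bash
python3 - <<'E'
from h import *
np.set_printoptions(precision=3,suppress=True)
k=ctrl.calibration('wrist');a=snap('wrist','w2.png');s=ctrl.get_state();print(s['clock'],s['eef_pos'],s['orientation'],s['force']);print(np.array(k['cam_to_world']),k['mtx'])
hsv=cv2.cvtColor(a,cv2.COLOR_RGB2HSV);m=((hsv[:,:,0]>5)&(hsv[:,:,0]<20)&(hsv[:,:,1]>90)&(hsv[:,:,2]>70)).astype(np.uint8)
n,l,st,c=cv2.connectedComponentsWithStats(m);print([x.tolist() for x in st[1:] if x[4]>300])
i=1+np.argmax(st[1:,4]);x,y,w,h,_=st[i]
for r in (y+8,y+h//2,y+h-8):
    cs=np.where(l[r]==i)[0];print(r,cs.min(),cs.max(),onz('wrist',(r,(cs.min()+cs.max())/2),177,k))
print('ends',onz('wrist',(y,x+w/2),177,k),onz('wrist',(y+h,x+w/2),173,k))
b=snap('top','top2.png');hsv=cv2.cvtColor(b,cv2.COLOR_RGB2HSV);m=((hsv[:,:,0]>5)&(hsv[:,:,0]<20)&(hsv[:,:,1]>120)&(hsv[:,:,2]>70)).astype(np.uint8)
m[:,420:]=0;ys,xs=np.nonzero(m);print('top',ys.min(),ys.max(),xs.mean(),onz('top',(ys.mean(),xs.mean()),170),ctrl.calibration('top'))
# opencv gray rows wrist gap edges
g=cv2.cvtColor(a,cv2.COLOR_RGB2GRAY);print(g[145,400:480].tolist())
E
```

```text
3.4 [ 597.056 -193.92   331.848] [ 3.141  0.001 -3.11 ] [-0.268  0.587 -0.465]
[[  -0.032    0.954    0.298  522.416]
 [   0.999    0.031    0.009 -198.008]
 [  -0.       0.298   -0.955  474.136]
 [   0.       0.       0.       1.   ]] [[276.368   0.    323.686]
 [  0.    276.368 196.084]
 [  0.      0.      1.   ]]
[[317, 141, 20, 106, 1940]]
149 317 335 [ 562.333 -194.358  177.   ]
194 318 336 [ 612.564 -191.485  177.   ]
239 319 336 [ 668.18  -188.896  177.   ]
ends [ 553.866 -193.592  177.   ] [ 680.822 -188.99   173.   ]
top 131 143 371.45 [ 639.845 -179.952  170.   ] {'mtx': array([[447.72 ,   0.   , 316.42 ],
       [  0.   , 447.72 , 196.175],
       [  0.   ,   0.   ,   1.   ]]), 'cam_to_world': array([[   0.025,   -0.989,    0.143,  276.816],
       [  -1.   ,   -0.026,   -0.004,  -15.468],
       [   0.008,   -0.143,   -0.99 , 1461.66 ],
       [   0.   ,    0.   ,    0.   ,    1.   ]])}
[80, 80, 79, 80, 80, 80, 81, 81, 80, 81, 81, 81, 81, 81, 81, 81, 81, 80, 81, 81, 81, 81, 106, 171, 218, 230, 230, 229, 229, 230, 230, 231, 232, 232, 231, 230, 229, 229, 229, 223, 181, 114, 70, 59, 59, 58, 59, 58, 58, 57, 58, 58, 58, 57, 57, 58, 55, 56, 55, 56, 57, 56, 55, 55, 54, 55, 55, 55, 54, 54, 54, 54, 56, 59, 64, 69, 71, 72, 72, 71]
```

>>> play_rows([
  [0.003,0.002,-0.04,0,0,1,0.06],
  [0,0,-0.04,0,0,0,0.06],
  [0,0,-0.035,0,0,0,0.06],
  [0,0,-0.03,0,0,0,0.06],
  [0,0,-0.02,0,0,0,0.06],
])

```text
clock: 3.95
eef_pos: [599.1, -192.3, 164.2]
orientation: [3.141, -0.002, -3.093]
force: [-0.1, -0.7, 0.6]
finger_gap: 0.702
grip_force: 0.0
```

>>> play_rows([
  [0,0,-0.01,0,0,0,0.06],
  [0,0,-0.006,0,0,0,0.06],
  [0,0,0,0,0,0,0.06],
  [0,0,0,0,0,0,0.04],
  [0,0,0,0,0,0,0.03],
], grip_force=30)

```text
clock: 4.45
eef_pos: [600.7, -193.5, 151.5]
orientation: [-3.141, 0.002, -3.094]
force: [-0.5, -0.0, -0.0]
finger_gap: 0.368
grip_force: 0.0
```

```bash
python3 - <<'E'
from h import *
np.set_printoptions(precision=3,suppress=True)
k=ctrl.calibration('wrist');a=snap('wrist','w3.png');s=ctrl.get_state();print(s['clock'],s['eef_pos'],s['orientation'],s['force'],s['finger_gap'])
E
```

```text
4.5 [ 600.554 -193.448  151.344] [-3.141  0.002 -3.094] [-0.652 -0.048  0.557] 0.3513035693758079
```

View pics/w3.png

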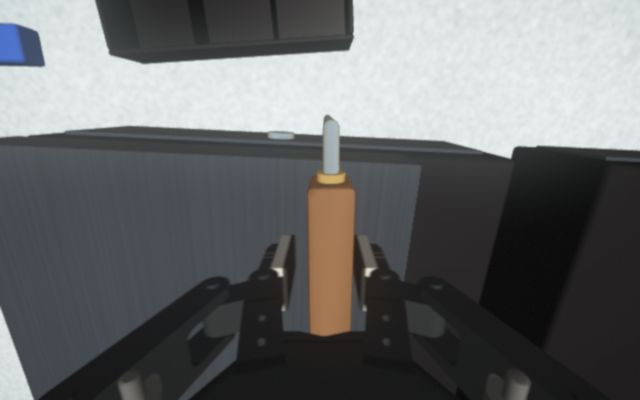

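The wrist view shows the handle squarely between the pads (columns 310–353), and the rod and leg top at (331,120). Next is to close the gripper.

>>> play_rows([
  [0,0,0,0,0,0,0.01],
  [0,0,0,0,0,0,0.01],
  [0,0,0,0,0,0,0.01],
  [0,0,0,0,0,0,0.01],
  [0,0,0,0,0,0,0.01],
], grip_force=80)

```text
clock: 5.0
eef_pos: [600.5, -193.3, 151.4]
orientation: [-3.141, 0.002, -3.094]
force: [-2.1, 1.1, 6.0]
finger_gap: 0.243
grip_force: 79.4
```

>>> play_rows([
  [0,0,0.008,0,0,0,0.01],
  [-0.005,0,0.012,0,0,0,0.01],
  [-0.01,0,0.002,0,0,0,0.01],
  [-0.01,0,0,0,0,0,0.01],
  [0,0,0,0,0,0,0.01],
])

```text
clock: 5.5
eef_pos: [572.9, -193.7, 172.3]
orientation: [-3.142, -0.002, -3.095]
force: [-0.5, -0.5, -2.0]
finger_gap: 0.244
grip_force: 78.3
```

```bash
python3 - <<'E'
from h import *
np.set_printoptions(precision=3,suppress=True)
s=ctrl.get_state();print(s['clock'],s['eef_pos'],s['orientation'],s['force'],s['wrist_torque'],s['finger_gap'])
a=snap('side','s1.png')
c=snap('wrist','w4.png')
cv2.imwrite('pics/c1.png',np.hstack([cv2.resize(a[150:260,320:452],(480,400),interpolation=2),cv2.resize(c[80:240,255:383],(320,400),interpolation=2)])[:,:,::-1])
E
```

```text
5.5 [ 572.869 -193.719  172.332] [-3.142 -0.002 -3.095] [-0.468 -0.474 -2.045] [ 0.004 -0.062  0.036] 0.24419630167466375
```

View pics/c1.png

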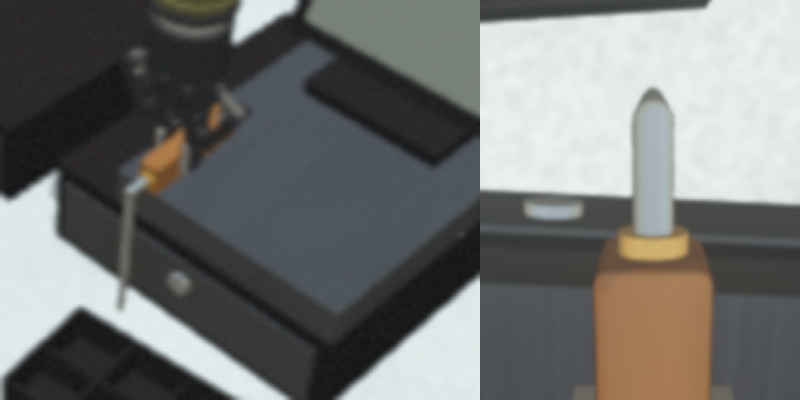

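The side crop shows the rod held level with its leg clear of the till front, tip at about side (353,235). The wrist crop shows no twist in the grip.

>>> play_rows([
  [0,0.02,0,0,0,0,0.01],
  [0,0.03,0,0,0,0,0.01],
  [0,0.03,0,0,0,0,0.01],
  [0,0.02,0,0,0,0,0.01],
  [0,0.01,0,0,0,0,0.01],
])

```text
clock: 6.1
eef_pos: [575.3, -80.5, 172.0]
orientation: [3.14, -0.0, -3.091]
force: [-0.4, 0.2, -2.0]
finger_gap: 0.242
grip_force: 78.4
```

>>> play_rows([
  [0,0,0,0,0,0,0.01],
  [0,0,0,0,0,0,0.01],
  [0,0,0,0,0,0,0.01],
  [0,0,0,0,0,0,0.01],
  [0,0,0,0,0,0,0.01],
])

```text
clock: 6.6
eef_pos: [574.9, -84.2, 172.2]
orientation: [-3.141, -0.0, -3.096]
force: [-0.0, -0.1, -1.7]
finger_gap: 0.239
grip_force: 78.4
```

```bash
python3 - <<'E'
from h import *
np.set_printoptions(precision=3,suppress=True)
print('tip before',onz('side',(234.7,353.5),28))
s=ctrl.get_state();print(s['clock'],s['eef_pos'],s['orientation'])
k=ctrl.calibration('wrist');c=snap('wrist','w5.png');np.savez('k5.npz',**k)
for n,z in[('opener_loop',4.5),('opener_tail',4.5)]:
    print(n,[(round(float(r['p']),2),np.round(r['location']),onz('wrist',r['location'],z,k)) for r in ctrl.recognise(n,'wrist')[:2]])
cv2.imwrite('pics/c2.png',cv2.resize(c[80:280,300:500],(600,600),interpolation=2)[:,:,::-1])
E
```

```text
tip before [ 506.675 -200.686   28.   ]
6.6 [574.933 -84.231 172.24 ] [-3.141 -0.    -3.096]
opener_loop [(0.57, array([222., 370.]), array([627.256, -27.253,   4.5  ]))]
opener_tail [(0.88, array([222., 370.]), array([626.91 , -28.258,   4.5  ]))]
```

View pics/c2.png

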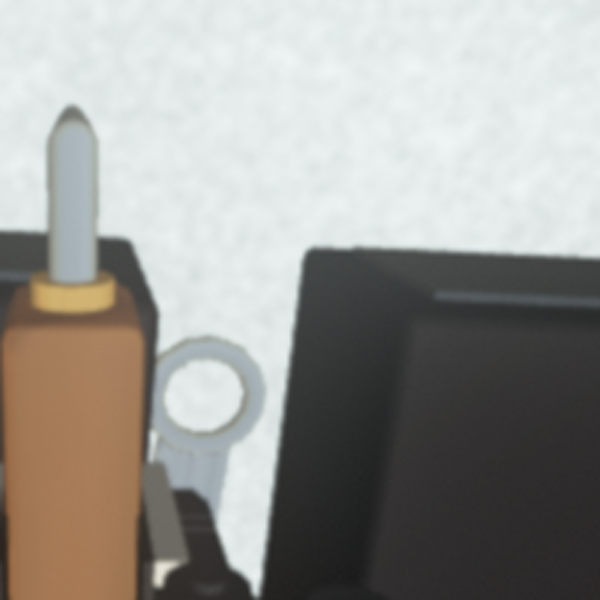

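```bash
python3 - <<'E'
from h import *
np.set_printoptions(precision=2,suppress=True)
k=dict(np.load('k5.npz'));print(k['cam_to_world'][:3,3])
print('loop',onz('wrist',(212,368),6,k)); print('loop inner L/R',onz('wrist',(211.5,354),6,k),onz('wrist',(211.5,381.5),6,k),'front/back',onz('wrist',(199.3,368),6,k),onz('wrist',(225.5,368),6,k))
print('L till foot',onz('wrist',(164,402),0,k),onz('wrist',(280,387.3),0,k))
print('rod top z184?',onz('wrist',(115.7+4,324),177,k),onz('wrist',(171,324),177,k))
tcp=np.array([574.9,-84.2]);y=3.1416-3.096;c,s_=np.cos(y),np.sin(y)
for L in(66,70,74):
  P=tcp-L*np.array([c,s_]);print(L,P,'bend top px',proj('wrist',[*P,187],k),'tip px',proj('wrist',[*P,28],k))
P=tcp-45*np.array([c,s_]);print('handle end px',proj('wrist',[*P,182],k))
# same loop from top view
print(onz('top',(159.8,320),6))
E
```

```text
[500.5  -89.51 314.6 ]
loop [613.85 -31.78   6.  ]
loop inner L/R [613.99 -48.48   6.  ] [612.47 -15.79   6.  ] front/back [598.01 -33.27   6.  ] [631.2  -30.15   6.  ]
L till foot [555.54   2.88   0.  ] [710.02   3.67   0.  ]
rod top z184? [504.92 -89.3  177.  ] [529.98 -88.13 177.  ]
66 [508.97 -87.21] bend top px [np.float64(129.99035532388143), np.float64(328.21620331946343)] tip px [np.float64(119.02935323319501), np.float64(325.89530046681705)]
70 [504.97 -87.39] bend top px [np.float64(120.78420508695982), np.float64(328.2651131926752)] tip px [np.float64(114.85803433514415), np.float64(325.9071756834135)]
74 [500.98 -87.57] bend top px [np.float64(111.39861856389363), np.float64(328.3149763640386)] tip px [np.float64(110.65049041581392), np.float64(325.9191540280577)]
handle end px [np.float64(173.26264367579316), np.float64(327.8336911946555)]
[610.18 -30.24   6.  ]
```

The crop shows the loop's inner circle centred at wrist px (368,212), about (613.5,-32) in the world, and free ahead of the rod.

>>> play_rows([
  [0,0.015,0,0,0,0,0.01],
  [0,0.02,0,0,0,0,0.01],
  [0,0.0145,0,0,0,0,0.01],
  [0,0.007,0,0,0,0,0.01],
  [0,0,0,0,0,0,0.01],
])

```text
clock: 7.25
eef_pos: [575.1, -25.0, 172.3]
orientation: [3.141, 0.0, -3.091]
force: [-0.4, -0.1, -2.4]
finger_gap: 0.241
grip_force: 78.5
```

>>> play_rows([
  [0.015,0,0,0,0,0,0.01],
  [0.03,0,0,0,0,0,0.01],
  [0.03,0,0,0,0,0,0.01],
  [0.02,0,0,0,0,0,0.01],
  [0.011,0,0,0,0,0,0.01],
])

```text
clock: 7.75
eef_pos: [682.5, -28.0, 171.8]
orientation: [-3.141, 0.0, -3.095]
force: [-0.3, 0.4, -1.9]
finger_gap: 0.24
grip_force: 78.5
```

>>> play_rows([
  [0,0,0,0,0,0,0.01],
  [0,0,0,0,0,0,0.01],
  [0,0,0,0,0,0,0.01],
  [0,0,0,0,0,0,0.01],
  [0,0,0,0,0,0,0.01],
])

```text
clock: 8.25
eef_pos: [680.7, -26.9, 172.6]
orientation: [-3.141, 0.0, -3.094]
force: [0.7, -0.1, -2.0]
finger_gap: 0.241
grip_force: 78.5
```

```bash
python3 - <<'E'
from h import *
np.set_printoptions(precision=3,suppress=True)
s=ctrl.get_state();print(s['clock'],s['eef_pos'],s['orientation'],s['force'])
k=ctrl.calibration('wrist');c=snap('wrist','w6.png');t=snap('top','t6.png')
P=[s['eef_pos'][0]-70,s['eef_pos'][1]-3.7]
print('tip px',proj('wrist',[*P,28],k),'loop px',proj('wrist',[613.5,-32,6],k))
cv2.imwrite('pics/c3.png',np.hstack([cv2.resize(c[70:230,240:400],(400,400),interpolation=2),cv2.resize(t[110:190,285:365],(400,400),interpolation=2)])[:,:,::-1])
E
```

```text
8.25 [680.684 -26.921 172.65 ] [-3.141  0.    -3.094] [ 0.665 -0.079 -2.034]
tip px [np.float64(114.7886184190262), np.float64(325.374974136734)] loop px [np.float64(117.111742882363), np.float64(323.86290879018355)]
```

View pics/c3.png

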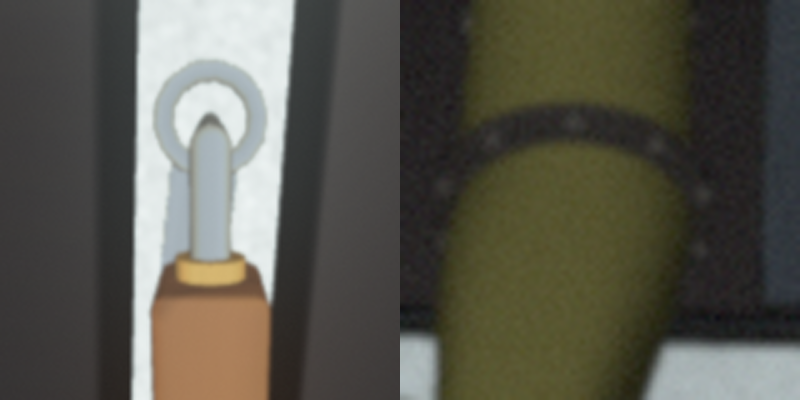

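The wrist crop shows the leg end (about crop (210,115)) inside the loop ring (centre (210,112)). I'll lower it and check.

>>> play_rows([
  [0,0,-0.006,0,0,0,0.01],
  [0,0,-0.008,0,0,0,0.01],
  [0,0,-0.006,0,0,0,0.01],
  [0,0,-0.004,0,0,0,0.01],
  [0,0,0,0,0,0,0.01],
])

```text
clock: 8.85
eef_pos: [680.5, -26.8, 147.1]
orientation: [3.142, -0.002, -3.094]
force: [0.2, -0.6, -3.0]
finger_gap: 0.246
grip_force: 78.5
```

>>> play_rows([
  [-0.005,0,0,0,0,0,0.01],
  [-0.008,0,0,0,0,0,0.01],
  [-0.012,0,0,0,0,0,0.01],
  [-0.012,-0.001,0,0,0,0,0.01],
  [-0.008,0,0,0,0,0,0.01],
])

```text
clock: 9.35
eef_pos: [635.1, -28.0, 148.9]
orientation: [-3.141, 0.001, -3.094]
force: [1.0, -0.8, -1.5]
finger_gap: 0.243
grip_force: 78.6
```

```bash
python3 - <<'E'
from h import *
np.set_printoptions(precision=3,suppress=True)
s=ctrl.get_state();print(s['clock'],s['eef_pos'],s['orientation'],s['force'],s['wrist_torque'])
k=ctrl.calibration('wrist');c=snap('wrist','w7.png')
g=c[70:230,240:400]
cv2.imwrite('pics/c4.png',cv2.resize(g,(400,400),interpolation=2)[:,:,::-1])
E
```

```text
9.35 [635.096 -28.033 148.896] [-3.141  0.001 -3.094] [ 0.977 -0.775 -1.473] [-0.055 -0.284  0.035]
```

View pics/c4.png

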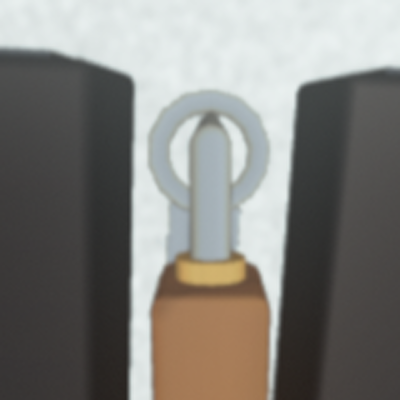

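The crop shows the leg against the ring's front and the opener coming along centred in the gap.

>>> play_rows([
  [-0.012,0,0,0,0,0,0.01],
  [-0.015,0,0,0,0,0,0.01],
  [-0.015,-0.001,0,0,0,0,0.01],
  [-0.015,0,0,0,0,0,0.01],
  [-0.015,0,0,0,0,0,0.01],
])

```text
clock: 9.9
eef_pos: [563.8, -28.8, 148.6]
orientation: [-3.142, 0.001, -3.094]
force: [1.1, 0.3, -1.8]
finger_gap: 0.24
grip_force: 78.6
```

>>> play_rows([
  [-0.015,0,0,0,0,0,0.01],
  [-0.015,0,0,0,0,0,0.01],
  [-0.015,-0.001,0,0,0,0,0.01],
  [-0.015,0,0,0,0,0,0.01],
  [-0.012,0,0,0,0,0,0.01],
])

```text
clock: 10.4
eef_pos: [491.6, -29.8, 148.7]
orientation: [-3.142, 0.001, -3.094]
force: [0.3, -0.1, -1.9]
finger_gap: 0.24
grip_force: 78.6
```

>>> play_rows([
  [-0.012,0,0,0,0,0,0.01],
  [-0.008,0,0,0,0,0,0.01],
  [-0.004,0,0,0,0,0,0.01],
  [0.001,0,0,0,0,0,0.01],
  [0,0,0,0,0,0,0.01],
])

```text
clock: 10.9
eef_pos: [469.5, -29.8, 148.3]
orientation: [-3.142, 0.0, -3.094]
force: [0.5, -0.2, -0.9]
finger_gap: 0.243
grip_force: 78.6
```

```bash
python3 - <<'E'
from h import *
np.set_printoptions(precision=3,suppress=True)
s=ctrl.get_state();print(s['clock'],s['eef_pos'],s['orientation'],s['force'],s['wrist_torque'])
k=ctrl.calibration('wrist');c=snap('wrist','w8.png');t=snap('top','t8.png')
print('till front line px',proj('wrist',[535,-33,0],k))
for n,z in[('opener_loop',4.5),('opener_tail',4.5)]:
  for cam in('wrist','top'):
    print(n,cam,[(round(float(r['p']),2),np.round(r['location']),onz(cam,r['location'],z,k if cam=='wrist' else None)) for r in ctrl.recognise(n,cam)[:2]])
cv2.imwrite('pics/c5.png',np.hstack([cv2.resize(c[60:260,180:480],(450,300)),cv2.resize(t[120:240,250:390],(350,300),interpolation=2)])[:,:,::-1])
E
```

```text
10.9 [469.472 -29.767 148.285] [-3.142  0.    -3.094] [ 0.51  -0.176 -0.907] [-0.035 -0.022  0.011]
till front line px [np.float64(236.92992710545556), np.float64(319.98449986247476)]
opener_loop wrist [(0.75, array([125., 310.]), array([410.16 , -48.827,   4.5  ]))]
opener_loop top []
opener_tail wrist [(0.57, array([133., 310.]), array([417.795, -48.174,   4.5  ]))]
opener_tail top []
```

View pics/c5.png

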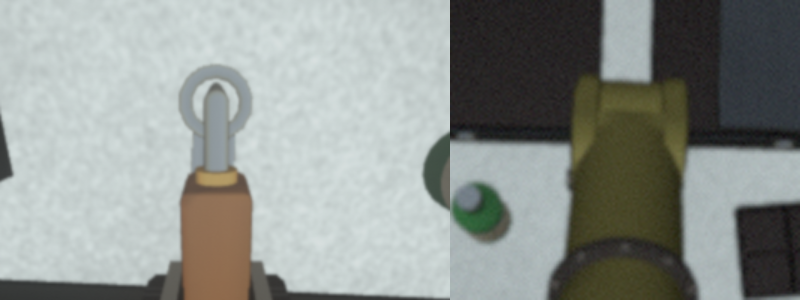

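The wrist crop shows the whole opener lying in front of the tills: ring at about px (324,129), tail near x≈503, till front at about x 535. Next I lift the leg out and take the rod back by the way it came.

>>> play_rows([
  [0,0,0.008,0,0,0,0.01],
  [0,0,0.01,0,0,0,0.01],
  [0,0,0.007,0,0,0,0.01],
  [0.01,0,0,0,0,0,0.01],
  [0.02,0,0,0,0,0,0.01],
])

```text
clock: 11.7
eef_pos: [499.2, -29.9, 174.0]
orientation: [-3.142, 0.001, -3.094]
force: [0.4, 0.7, -1.8]
finger_gap: 0.243
grip_force: 78.6
```

>>> play_rows([
  [0.025,0,0,0,0,0,0.01],
  [0.025,0,0,0,0,0,0.01],
  [0.015,0,0,0,0,0,0.01],
  [0.009,-0.01,0,0,0,0,0.01],
  [0,-0.025,0,0,0,0,0.01],
])

```text
clock: 12.2
eef_pos: [574.6, -62.9, 172.8]
orientation: [3.14, 0.0, -3.09]
force: [0.1, 0.8, -2.1]
finger_gap: 0.241
grip_force: 78.6
```

>>> play_rows([
  [0,-0.03,0,0,0,0,0.01],
  [0,-0.03,0,0,0,0,0.01],
  [0,-0.03,0,0,0,0,0.01],
  [0,-0.022,0,0,0,0,0.01],
  [0,-0.0165,0,0,0,0,0.01],
])

```text
clock: 12.7
eef_pos: [572.4, -196.3, 173.2]
orientation: [-3.141, -0.001, -3.097]
force: [-0.2, -0.7, -1.8]
finger_gap: 0.24
grip_force: 78.6
```

>>> play_rows([
  [0,0,0,0,0,0,0.01],
  [0,0,0,0,0,0,0.01],
  [0.01,0,0,0,0,0,0.01],
  [0.01,0,0,0,0,0,0.01],
  [0.004,0,0,0,0,0,0.01],
])

```text
clock: 13.2
eef_pos: [599.0, -191.8, 173.3]
orientation: [3.141, 0.001, -3.092]
force: [0.1, -0.7, -1.5]
finger_gap: 0.24
grip_force: 78.6
```

>>> play_rows([
  [0,0,0,0,0,0,0.01],
  [0,0,0,0,0,0,0.01],
  [0,0,0,0,0,0,0.01],
  [0,0,0,0,0,0,0.01],
  [0,0,0,0,0,0,0.01],
])

```text
clock: 13.7
eef_pos: [596.8, -193.4, 173.4]
orientation: [-3.141, -0.0, -3.094]
force: [0.0, 0.4, -1.5]
finger_gap: 0.243
grip_force: 78.6
```

>>> play_rows([
  [0.0025,0,-0.006,0,0,0,0.01],
  [0,0,-0.007,0,0,0,0.01],
  [0,0,-0.005,0,0,0,0.01],
  [0,0,-0.0025,0,0,0,0.01],
  [0,0,-0.001,0,0,0,0.01],
])

```text
clock: 14.2
eef_pos: [599.2, -193.3, 151.4]
orientation: [3.141, -0.001, -3.094]
force: [-2.0, -0.1, 4.5]
finger_gap: 0.239
grip_force: 79.2
```

>>> play_rows([
  [0,0,0,0,0,0,0.01],
  [0,0,0,0,0,0,0.01],
  [0,0,0,0,0,0,0.01],
  [0,0,0,0,0,0,0.01],
  [0,0,0,0,0,0,0.01],
])

```text
clock: 14.7
eef_pos: [599.6, -193.3, 151.9]
orientation: [-3.142, 0.0, -3.094]
force: [0.1, 0.2, -1.6]
finger_gap: 0.244
grip_force: 78.8
```

>>> play_rows([
  [0,0,-0.0007,0,0,0,0.01],
  [0,0,0,0,0,0,0.01],
  [0,0,0,0,0,0,0.024],
  [0,0,0,0,0,0,0.03],
  [0,0,0,0,0,0,0.045],
], grip_force=20)

```text
clock: 15.2
eef_pos: [599.6, -193.4, 151.1]
orientation: [-3.141, 0.0, -3.094]
force: [-0.3, -0.5, -0.4]
finger_gap: 0.506
grip_force: 0.0
```

>>> play_rows([
  [0,0,0,0,0,0,0.055],
  [0,0,0,0,0,0,0.055],
  [0,0,0.01,0,0,0,0.055],
  [0,0,0.03,0,0,0,0.055],
  [0,0,0.04,0,0,0,0.055],
])

```text
clock: 15.7
eef_pos: [598.5, -193.0, 231.0]
orientation: [3.14, -0.003, -3.094]
force: [1.5, -0.4, -0.6]
finger_gap: 0.641
grip_force: 0.0
```

>>> play_rows([
  [0,0,0.04,0,0,0,0.055],
  [0,0,0.04,0,0,0,0.055],
  [0,0,0.02,0,0,0,0.055],
  [0,0,0,0,0,0,0.055],
  [0,0,0,0,0,0,0.055],
])

```text
clock: 16.2
eef_pos: [599.4, -193.3, 331.5]
orientation: [-3.141, 0.001, -3.094]
force: [0.3, -0.2, -0.4]
finger_gap: 0.642
grip_force: 0.0
```

```bash
python3 - <<'E'
from h import *
np.set_printoptions(precision=1,suppress=True)
s=ctrl.get_state();print(s['clock'],s['eef_pos'],s['force'])
t=snap('top','t9.png');a=snap('side','s9.png');c=snap('wrist','w9.png')
u=cv2.resize(t[110:250,250:450],(400,280),interpolation=2);v=cv2.resize(a[150:290,240:440],(400,280),interpolation=2);w=cv2.resize(c[60:310,120:520],(448,280))
cv2.imwrite('pics/c6.png',np.vstack([np.hstack([u,v]),np.hstack([w,np.zeros((280,352,3),np.uint8)])])[:,:,::-1])
for n in('opener_loop','opener_tail'):
    for cam in('top','side'): print(n,cam,[(round(float(r['p']),2),np.round(r['location']),onz(cam,r['location'],4.5)) for r in ctrl.recognise(n,cam)[:2]])
E
```

```text
16.2 [ 599.4 -193.3  331.5] [ 0.3 -0.2 -0.4]
opener_loop top [(0.62, array([212., 319.]), array([436.2, -32.2,   4.5]))]
opener_loop side [(0.73, array([227., 308.]), array([434.1, -45.2,   4.5]))]
opener_tail top [(0.84, array([210., 321.]), array([441.3, -39. ,   4.5]))]
opener_tail side [(0.66, array([223., 309.]), array([450.2, -33.9,   4.5]))]
```

View pics/c6.png

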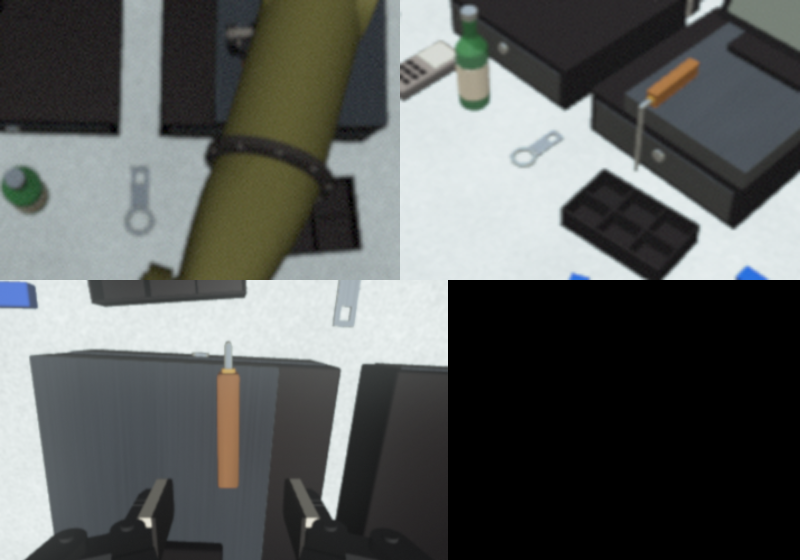

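The composite shows the opener wholly on the counter in front of the tills, ring at top view (319,220) and tail near (320,193). The rod is back on the plinth with its leg hanging over the front. The bottle, tray and card reader stand where they did, and the arm is clear.

```bash
python3 -c "
from h import *
print(ctrl.sign_off())"
```

```text
the job is handed in; nothing more can be done
None
```

The job is handed in: the opener was drawn out with the rod and lies flat on the open counter, its tail about 30 mm clear of the tills by camera estimate. The rod is back on the plinth with its leg over the front, and the bottle, tray and card reader look undisturbed in the last pictures.

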